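# Set the flip tags on the carton board

## Robot

A 6-joint arm with a two-finger parallel gripper is mounted at the origin on the work surface. World frame = base frame: x ahead of the robot, y to its left, z up, the work surface at z = 0. Lengths are in m, angles in degrees, forces in N, time in s.
With the tool pointing down it reaches from about 0.4 to 0.825 m from the base axis. Payload 7 kg.
Tool frame: the origin (TCP) lies between the finger pads; the fingertips stand 8 mm ahead of it and the grasp point (between the pads) lies 11 mm behind it (robot.tcp_to_tips is the distance from the TCP to the fingertips, in m); z points along the fingers, y is the line along which they close (so a half turn about z gives the same grasp; the last joint's range is limited). The gripper opens to 88 mm and grips with 3 to 60 N. Pads are 19 mm wide; open, the fingers measure 130 mm over their backs; the gripper's body (78 mm by 193 mm) begins 47 mm behind the grasp point.
Start: joints at [85.72, 20.546, 0.682, 0, -70.136, -16.507], TCP at [0.24, 0.631, 0.235] pointing down, gripper open.
Joint ranges: [-176.03, 176.03], [-82.01, 121.73], [-58.28, 71.71], [-173.87, 95.51], [-174.79, -0.11], [-173.66, 173.66]. Speed limits (degrees/s): [136.94, 136.94, 172.46, 180, 180, 180].

## Interface

Orientations are given as a 3x3 rotation matrix whose columns are the frame's x, y, z axes.
In Python, from rig import robot gives the robot as it stands.
- The arm moves only by the tool arm_command, never from a script. Its argument "targets" is a list that holds one entry, the list of rows, each a list of 4 numbers: the shift along the tool's x, y, z in units of 500 mm (1.0 is 500 mm), then the turn about the tool's z in units of 180 degrees (1.0 is 180 degrees). In form: [[[dx, dy, dz, twist], ...]]. A call has 1 to 5 rows; each row is the pose to reach, as a shift and turn from the pose commanded when the call began, along the tool's axes at that moment, turning the shorter way round; what a row does not reach only later rows make up. A row lasts 1/12 s, in which the tool goes at most 41.7 mm and 7.16 degrees, less where a joint would pass 70% of its speed; a pose out of reach is approached as far as the arm can. A call with a number of a shift or a turn outside -1 to 1 is refused whole. A call with a gripper value outside its range is refused whole. "claw" is the gripper command: -1 is fully open, 1 is shut, values between are in proportion, set as the call begins (left out, the last holds). The fingers move at their own pace and stop on an object; "newtons" is the grip in N (left out, the last holds). Time passes only in rows, so rows that repeat a pose let the fingers close. It gives the time, the measured TCP pose, the force, the opening and the grip force at its end, in the units of the state.
- robot.read_state(): the state, without advancing time (a new reading comes with each control period).
- robot.snapshot(name): name is "scene" or "top" or "wrist"; returns a dict with "image" (420x560x3 uint8, red, green, blue), "z_map" (420x560 float32, m along the optical axis (not along the pixel's ray), 0 where there is no reading), "fx", "fy", "cx", "cy" (pixels), "world_from_camera" (4x4, takes a point from camera to world coordinates). Camera axes: x right, y down, z forward; pixel columns grow to the right and rows downward; lengths in m; the calibration is good to about 2 mm. A picture is of the moment at which its call begins.
- robot.hand_in(): hands the job in; it is judged then, once.
The state is a dict: "time": time; "qpos": joint angles; "qvel": joint speeds; "joint_efforts": joint torques, N m; "eef_pos": TCP position; "tool_rot": TCP orientation; "force": force on the tool from outside, world axes, zero at the start; "ft_torque": the same for the moment, N m; "width": finger opening in m; "grasp_force": force on a finger pad.
Only numpy, scipy, OpenCV 4.12 (cv2) and the standard library are available. Lean on these libraries where they do the work, as an engineer would, in place of code of your own. Each camera call takes 0.05 s, during which the arm holds its last target. There are 200 camera calls.

## Task

Each carton on the packing bench has a hinged flip tag in front of it, and some tags are wrong. With light fingertip pushes, tip the leaves so that the tags of the full cartons (a bottle in all four pockets) lean over to their cartons, showing the bottle shape, and the tags of all the other cartons lean back towards the robot, showing the empty frame. Grip and lift nothing, and leave the cartons and everything else on the bench where they are.

Things in the scene. Friction and masses are not known exactly. Their poses are not given: they have to be found in the camera images.
- tag_board: fixed grey board, 170 (x) x 470 (y) x 8 mm thick, lying flat on the bench; origin at the centre of its underside. Its x axis points from the tags to the cartons (away from the robot), its y axis along the row of four tags, which stand along its middle about 110 mm apart
- tag_1: flip tag's fixed dark steel stand (foot 36 x 66 x 5 mm, two cheeks 31 mm high); origin at the centre of its underside, 8 mm above the bench. Hinge pin along its y axis, 25 mm above the origin. Its x axis points (within 0.1 rad) to its own carton, the one straight behind it, centres about 170 mm apart. Its number says nothing of its place or its carton
- leaf_1 (a joint): aluminium leaf of tag_1, 50 wide, 4 thick, 55 mm long from the pin, 35 to 70 g. Lean in rad: 0 upright (top 88 mm above bench), +0.8 over to the carton (solid bottle shape faces up), -0.8 over to the robot (empty square frame up). Swings freely; once past upright it falls to the stop at +-0.8, where its edge is 40 mm beside the pin and 71 mm above the bench
- tag_2: flip tag's fixed dark steel stand (foot 36 x 66 x 5 mm, two cheeks 31 mm high); origin at the centre of its underside, 8 mm above the bench. Hinge pin along its y axis, 25 mm above the origin. Its x axis points (within 0.1 rad) to its own carton, the one straight behind it, centres about 170 mm apart. Its number says nothing of its place or its carton
- leaf_2 (a joint): aluminium leaf of tag_2, 50 wide, 4 thick, 55 mm long from the pin, 35 to 70 g. Lean in rad: 0 upright (top 88 mm above bench), +0.8 over to the carton (solid bottle shape faces up), -0.8 over to the robot (empty square frame up). Swings freely; once past upright it falls to the stop at +-0.8, where its edge is 40 mm beside the pin and 71 mm above the bench
- tag_3: flip tag's fixed dark steel stand (foot 36 x 66 x 5 mm, two cheeks 31 mm high); origin at the centre of its underside, 8 mm above the bench. Hinge pin along its y axis, 25 mm above the origin. Its x axis points (within 0.1 rad) to its own carton, the one straight behind it, centres about 170 mm apart. Its number says nothing of its place or its carton
- leaf_3 (a joint): aluminium leaf of tag_3, 50 wide, 4 thick, 55 mm long from the pin, 35 to 70 g. Lean in rad: 0 upright (top 88 mm above bench), +0.8 over to the carton (solid bottle shape faces up), -0.8 over to the robot (empty square frame up). Swings freely; once past upright it falls to the stop at +-0.8, where its edge is 40 mm beside the pin and 71 mm above the bench
- tag_4: flip tag's fixed dark steel stand (foot 36 x 66 x 5 mm, two cheeks 31 mm high); origin at the centre of its underside, 8 mm above the bench. Hinge pin along its y axis, 25 mm above the origin. Its x axis points (within 0.1 rad) to its own carton, the one straight behind it, centres about 170 mm apart. Its number says nothing of its place or its carton
- leaf_4 (a joint): aluminium leaf of tag_4, 50 wide, 4 thick, 55 mm long from the pin, 35 to 70 g. Lean in rad: 0 upright (top 88 mm above bench), +0.8 over to the carton (solid bottle shape faces up), -0.8 over to the robot (empty square frame up). Swings freely; once past upright it falls to the stop at +-0.8, where its edge is 40 mm beside the pin and 71 mm above the bench
- carton_1: loose open cardboard carton 90 x 90 x 62 mm with four pockets, holding four bottles: all pockets taken, so it is FULL. The small brown bottles' dark caps rise to 84 mm. Origin at the centre of its underside, on the bench. The cartons stand in a row beyond the tags, one per tag, in any order; not to be moved
- carton_2: loose open cardboard carton 90 x 90 x 62 mm with four pockets, holding four bottles: all pockets taken, so it is FULL. The small brown bottles' dark caps rise to 84 mm. Origin at the centre of its underside, on the bench. The cartons stand in a row beyond the tags, one per tag, in any order; not to be moved
- carton_3: loose open cardboard carton 90 x 90 x 62 mm with four pockets, holding two bottles, two pockets empty: not full. The small brown bottles' dark caps rise to 84 mm. Origin at the centre of its underside, on the bench. The cartons stand in a row beyond the tags, one per tag, in any order; not to be moved
- carton_4: loose open cardboard carton 90 x 90 x 62 mm with four pockets, holding one bottle, three pockets empty: not full. The small brown bottles' dark caps rise to 84 mm. Origin at the centre of its underside, on the bench. The cartons stand in a row beyond the tags, one per tag, in any order; not to be moved
- bung: black rubber bung, 28 mm wide, 26 mm high; bystander standing on the board between two tags. Origin at the centre of its underside
- cap_cup: small steel cup, 34 mm wide, 32 mm high; bystander standing on the board between two tags. Origin at the centre of its underside
- opener: flat steel bottle opener about 118 x 24 x 6 mm along its x axis; bystander lying on the board in the middle gap. Origin at the centre of its underside
- tape_roll: roll of tape, 96 mm wide, 48 mm high; bystander on the bench to the robot's left. Origin at the centre of its underside
- bottle_a: tall brown bottle, 66 mm wide, 230 mm high; bystander on the bench to the right. Origin at the centre of its underside
- bottle_b: tall brown bottle, 66 mm wide, 230 mm high; bystander on the bench to the right. Origin at the centre of its underside
- glue_pot: white plastic jar, 72 mm wide, 85 mm high; bystander on the bench to the right. Origin at the centre of its underside

How it is judged (in metres and radians):
At the end, for the whole second after the job is handed in: the leaf of each tag in front of a full carton leans to the carton (joint above 0.6 rad), and each other leaf leans to the robot (joint below -0.6 rad) ((y of carton_1 in the frame of tag_1 below -0.05 m or y of carton_1 in the frame of tag_1 above 0.05 m or value of joint leaf_1 above 0.6 rad) and (y of carton_2 in the frame of tag_1 below -0.05 m or y of carton_2 in the frame of tag_1 above 0.05 m or value of joint leaf_1 above 0.6 rad) and (y of carton_3 in the frame of tag_1 below -0.05 m or y of carton_3 in the frame of tag_1 above 0.05 m or value of joint leaf_1 below -0.6 rad) and (y of carton_4 in the frame of tag_1 below -0.05 m or y of carton_4 in the frame of tag_1 above 0.05 m or value of joint leaf_1 below -0.6 rad) and (y of carton_1 in the frame of tag_2 below -0.05 m or y of carton_1 in the frame of tag_2 above 0.05 m or value of joint leaf_2 above 0.6 rad) and (y of carton_2 in the frame of tag_2 below -0.05 m or y of carton_2 in the frame of tag_2 above 0.05 m or value of joint leaf_2 above 0.6 rad) and (y of carton_3 in the frame of tag_2 below -0.05 m or y of carton_3 in the frame of tag_2 above 0.05 m or value of joint leaf_2 below -0.6 rad) and (y of carton_4 in the frame of tag_2 below -0.05 m or y of carton_4 in the frame of tag_2 above 0.05 m or value of joint leaf_2 below -0.6 rad) and (y of carton_1 in the frame of tag_3 below -0.05 m or y of carton_1 in the frame of tag_3 above 0.05 m or value of joint leaf_3 above 0.6 rad) and (y of carton_2 in the frame of tag_3 below -0.05 m or y of carton_2 in the frame of tag_3 above 0.05 m or value of joint leaf_3 above 0.6 rad) and (y of carton_3 in the frame of tag_3 below -0.05 m or y of carton_3 in the frame of tag_3 above 0.05 m or value of joint leaf_3 below -0.6 rad) and (y of carton_4 in the frame of tag_3 below -0.05 m or y of carton_4 in the frame of tag_3 above 0.05 m or value of joint leaf_3 below -0.6 rad) and (y of carton_1 in the frame of tag_4 below -0.05 m or y of carton_1 in the frame of tag_4 above 0.05 m or value of joint leaf_4 above 0.6 rad) and (y of carton_2 in the frame of tag_4 below -0.05 m or y of carton_2 in the frame of tag_4 above 0.05 m or value of joint leaf_4 above 0.6 rad) and (y of carton_3 in the frame of tag_4 below -0.05 m or y of carton_3 in the frame of tag_4 above 0.05 m or value of joint leaf_4 below -0.6 rad) and (y of carton_4 in the frame of tag_4 below -0.05 m or y of carton_4 in the frame of tag_4 above 0.05 m or value of joint leaf_4 below -0.6 rad)); the robot touches nothing.
It fails at once if a carton is moved, lifted or knocked (more than 15 mm) (distance of any of carton_1, carton_2, carton_3, carton_4 from where it was at the start of the episode above 0.015 m).
It fails at once if another loose thing on the bench is moved, lifted or knocked over (more than 20 mm) (distance of any of bung, cap_cup, opener, tape_roll, bottle_a, bottle_b, glue_pot from where it was at the start of the episode above 0.02 m).
It fails at once if a tag is pinched or pushed hard (more than 20 N) (contact force between the fingers and tag_1 above 20 N or contact force between the fingers and tag_2 above 20 N or contact force between the fingers and tag_3 above 20 N or contact force between the fingers and tag_4 above 20 N).
It also fails if it takes over 46 s, if anything falls off the work surface, if the arm or the gripper's body presses on something with over 40 N, if the wrist force passes 120 N, or if a joint passes its speed limit or range.

## Working session

There is one attempt and no reset: what is moved stays moved. The work goes in short steps, Python scripts to look and compute and a tool call to move; the robot and the scene stay as the last step left them, time stands still between calls to the robot, and variables do not carry over. Pictures are saved under pics/ and viewed, at most 10 in all, crops included, and the job is handed in when it is done.

Besides the shell and the picture viewer there is one more tool, called after ">>>" as name([rows], argument=value, ...), one row to a line, values as JSON. arm_command: Moves the arm, as the interface text tells. Its arguments: {"type":"object","properties":{"targets":{"type":"array"},"claw":{"type":"number"},"newtons":{"type":"number"}},"required":["targets"]}

```bash
mkdir -p pics
cat > h.py <<'E'
from rig import robot
import numpy as np, cv2
def pts(s):
    v,u=np.mgrid[:420,:560]; z=s["z_map"]
    P=np.stack([(u-s["cx"])/s["fx"]*z,(v-s["cy"])/s["fy"]*z,z,np.ones_like(z)],-1)
    return (P@np.array(s["world_from_camera"]).T)[...,:3]
E
python3 - <<'E'
from h import *
st=robot.read_state(); print(st["time"],st["eef_pos"],np.round(st["tool_rot"],3),st["width"])
for n in("top","scene"):
    s=robot.snapshot(n); cv2.imwrite(f"pics/{n}.png",cv2.resize(s["image"][...,::-1],(800,600),interpolation=cv2.INTER_CUBIC)); np.save(n+".npy",pts(s)); np.save(n+"_i.npy",s["image"])
E
```

```text
0.0 [0.239419   0.63061127 0.23362555] [[ 0.935 -0.355 -0.   ]
 [-0.355 -0.935 -0.002]
 [ 0.     0.002 -1.   ]] 0.08798580127607332
```

View pics/top.png

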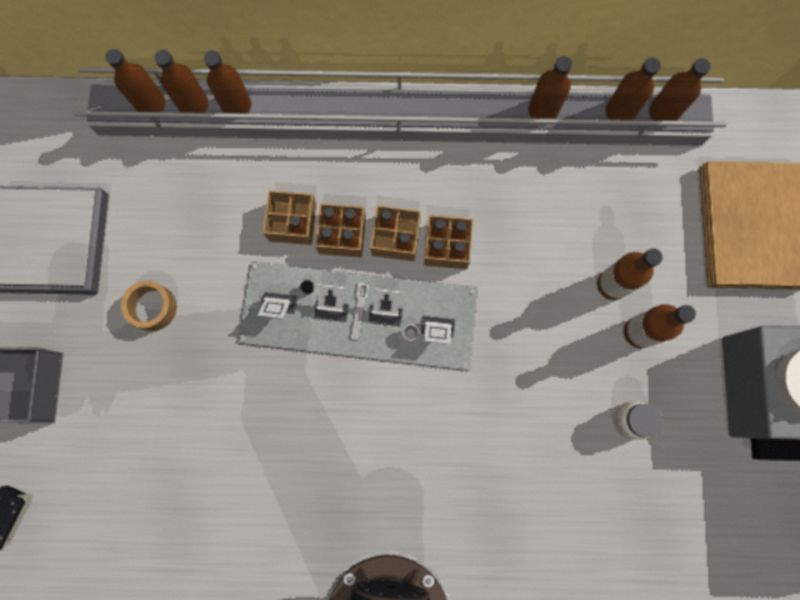

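View pics/scene.png

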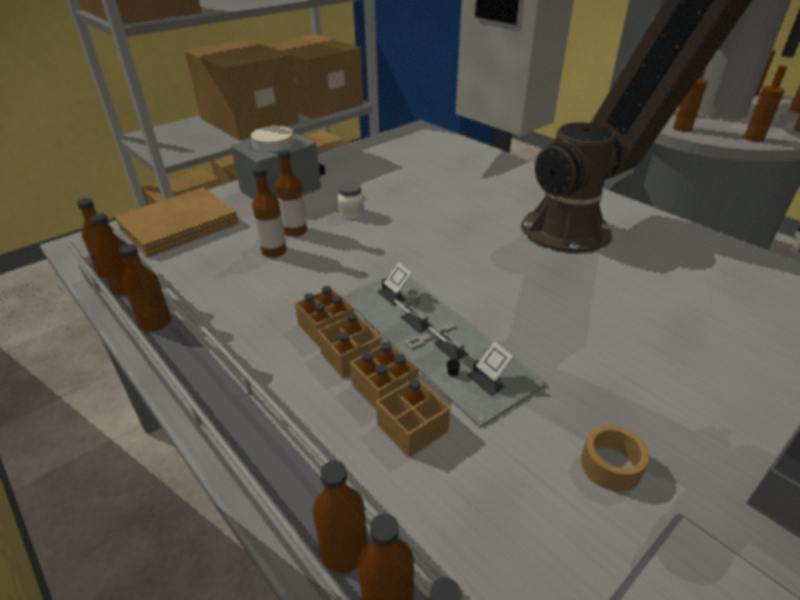

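The top view has +x up and +y to the left. From left to right:

| Carton | Carton pixel | Tag pixel | Tag shows | Verdict |
|---|---|---|---|---|
| 1 bottle | (290,215) | (275,307) | frame | right |
| full | (341,228) | (331,300) | bottle | right |
| 2 bottles | (395,232) | (386,305) | bottle | wrong |
| full | (449,241) | (437,330) | frame | wrong |

The cup is at (411,332) and the opener at (358,310). I'll measure these and check with a zoom.

Run:
```python
from h import *
P=np.load("top.npy"); I=np.load("top_i.npy")
c=I[175:265,160:345,::-1]; cv2.imwrite("pics/crop.png",cv2.resize(c,(800,390),interpolation=cv2.INTER_CUBIC))
for n,(u,v) in dict(t1=(275,305),t2=(331,300),t3=(386,303),t4=(437,330)).items():
    u,v=int(u*.7),int(v*.7); Q=P[v-16:v+17,u-18:u+19].reshape(-1,3)
    L=Q[(Q[:,2]>.045)&(Q[:,2]<.1)]
    pc=L[:,:2]-L[:,:2].mean(0)
    print(n,len(L),"mean",L.mean(0).round(3),"min",L.min(0).round(3),"max",L.max(0).round(3), "top", L[L[:,2]>.062].mean(0).round(3),
     "zslope",np.linalg.lstsq(np.c_[pc,np.ones(len(pc))],L[:,2],rcond=None)[0][:2].round(2))
    S=Q[(Q[:,2]>.011)&(Q[:,2]<.045)]; print("  stand",S.mean(0).round(3),S.min(0).round(3),S.max(0).round(3))
for n,(u,v) in dict(c1=(290,215),c2=(341,228),c3=(395,232),c4=(449,241)).items():
    u,v=int(u*.7),int(v*.7); Q=P[v-25:v+26,u-19:u+20].reshape(-1,3); Q=Q[(Q[:,2]>.03)&(Q[:,2]<.1)]
    print(n,Q.mean(0).round(3),Q.min(0).round(3),Q.max(0).round(3))
for u,v in((411,332),(307,287),(362,288),(354,337)): print(P[int(v*.7),int(u*.7)].round(3))
```

```text
t1 169 mean [0.574 0.236 0.06 ] min [0.559 0.21  0.045] max [0.591 0.261 0.076] top [0.566 0.237 0.067] zslope [-0.89  0.1 ]
  stand [0.601 0.231 0.024] [0.553 0.19  0.011] [0.643 0.296 0.045]
t2 217 mean [0.609 0.125 0.059] min [0.59  0.099 0.045] max [0.626 0.149 0.075] top [0.617 0.124 0.068] zslope [ 0.84 -0.09]
  stand [0.593 0.132 0.025] [0.558 0.077 0.011] [0.654 0.183 0.045]
t3 216 mean [0.602 0.015 0.059] min [ 0.581 -0.009  0.045] max [0.619 0.039 0.076] top [0.611 0.014 0.068] zslope [ 0.85 -0.08]
  stand [0.586 0.024 0.023] [ 0.552 -0.035  0.011] [0.65  0.071 0.045]
t4 182 mean [ 0.531 -0.086  0.06 ] min [ 0.515 -0.111  0.045] max [ 0.551 -0.06   0.075] top [ 0.522 -0.086  0.068] zslope [-0.88  0.08]
  stand [ 0.555 -0.08   0.024] [ 0.505 -0.137  0.011] [ 0.599 -0.033  0.045]
c1 [0.766 0.212 0.052] [0.705 0.155 0.03 ] [0.82  0.265 0.087]
c2 [0.745 0.112 0.056] [0.699 0.064 0.03 ] [0.813 0.171 0.09 ]
c3 [0.741 0.001 0.055] [ 0.692 -0.049  0.03 ] [0.793 0.048 0.087]
c4 [ 0.723 -0.107  0.058] [ 0.677 -0.155  0.03 ] [ 0.774 -0.059  0.09 ]
[ 0.545 -0.033  0.01 ]
[0.63  0.178 0.033]
[0.634 0.068 0.008]
[0.533 0.082 0.012]
```

View pics/crop.png

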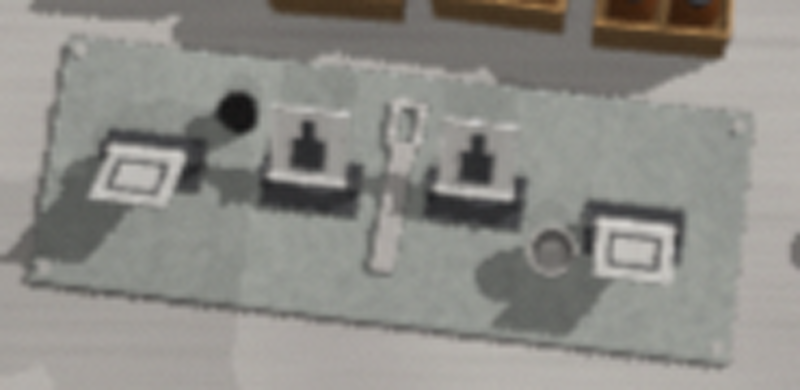

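The zoom confirms that only the third tag (pin about x=0.577, y=0.015, leaning to its carton) and the fourth (pin about x=0.556, y=-0.086, leaning to the robot) need flipping. I'll start the transit with the fingers shut.

>>> arm_command([
  [[0.065,0.046,0,-0.03],[0.13,0.092,0,-0.06],[0.195,0.138,0,-0.088],[0.26,0.184,0,-0.088],[0.325,0.23,0,-0.088]],
], claw=1, newtons=5)

```text
time: 0.52
eef_pos: [0.3511, 0.464, 0.2342]
tool_rot: [[0.996, -0.085, -0.0], [-0.085, -0.996, -0.001], [-0.0, 0.001, -1.0]]
force: [1.1, -0.1, -0.6]
width: 0.0602
grasp_force: 0.0
```

```bash
cat > d.py <<'E'
from h import *; import sys
s=robot.read_state(); R=np.array(s["tool_rot"]); p=np.array(s["eef_pos"])
print(s["time"],p.round(4),"yaw",np.degrees(np.arctan2(R[1,0],R[0,0])).round(1),s["width"],np.round(s["force"],1))
for a in sys.argv[1:]: print((R.T@(np.array(eval(a))-p)/.5).round(3))
E
python3 d.py .655,.012,.2
```

```text
0.5167 [0.3511 0.464  0.2342] yaw -4.9 0.06024933190548352 [ 1.1 -0.1 -0.6]
[0.683 0.849 0.069]
```

>>> arm_command([
  [[0.05,0.062,0.005,0],[0.1,0.124,0.01,0],[0.15,0.186,0.015,0],[0.2,0.248,0.02,0],[0.25,0.31,0.025,0]],
])

```text
time: 0.93
eef_pos: [0.4623, 0.2988, 0.2219]
tool_rot: [[0.996, -0.086, -0.0], [-0.086, -0.996, 0.0], [-0.0, 0.0, -1.0]]
force: [0.8, 0.6, -0.0]
width: 0.0264
grasp_force: 0.0
```

>>> arm_command([
  [[0.05,0.062,0.005,0],[0.1,0.124,0.01,0],[0.15,0.186,0.015,0],[0.2,0.248,0.02,0],[0.25,0.31,0.025,0]],
])

```text
time: 1.35
eef_pos: [0.5736, 0.1336, 0.2093]
tool_rot: [[0.996, -0.086, -0.0], [-0.086, -0.996, -0.0], [-0.0, 0.0, -1.0]]
force: [0.8, 1.2, -0.0]
width: 0.0004
grasp_force: 0.0
```

```bash
python3 d.py .655,.012,.2
```

```text
1.35 [0.5736 0.1336 0.2093] yaw -4.9 0.0004242310128496789 [ 0.8  1.2 -0. ]
[0.183 0.228 0.019]
```

>>> arm_command([
  [[0.05,0.062,0.005,0],[0.1,0.124,0.01,0],[0.15,0.186,0.015,0],[0.183,0.228,0.019,0],[0.183,0.228,0.019,0]],
])

```text
time: 1.77
eef_pos: [0.6557, 0.0096, 0.1982]
tool_rot: [[0.996, -0.09, -0.002], [-0.09, -0.996, -0.001], [-0.002, 0.001, -1.0]]
force: [-0.9, 0.7, -0.0]
width: 0.0005
grasp_force: 0.0
```

```bash
python3 d.py .655,.012,.066
python3 - <<'E'
from h import *
s=robot.snapshot("wrist"); P=pts(s); cv2.imwrite("pics/w1.png",s["image"][...,::-1])
x,y,z=P[...,0],P[...,1],P[...,2]; ok=s["z_map"]>0
for n,m in dict(leaf3=(abs(y-.015)<.04)&(x<.65)&(x>.52)&(z>.05)&(z<.1),carton3=(abs(y)<.03)&(x>.66)&(z>.05)&(z<.1),leaf4=(abs(y+.086)<.04)&(x<.6)&(x>.48)&(z>.05)&(z<.1)).items():
    Q=P[m&ok]; print(n,len(Q),*([Q.mean(0).round(3),np.percentile(Q,1,0).round(3),np.percentile(Q,99,0).round(3)] if len(Q) else []))
E
```

```text
1.7667 [0.6557 0.0096 0.1982] yaw -5.2 0.000534649328065651 [-0.9  0.7 -0. ]
[-0.001 -0.005  0.264]
leaf3 693 [0.612 0.017 0.068] [ 0.595 -0.008  0.054] [0.62  0.041 0.073]
carton3 4416 [0.746 0.002 0.065] [ 0.697 -0.029  0.05 ] [0.79  0.029 0.085]
leaf4 0
```

View pics/w1.png

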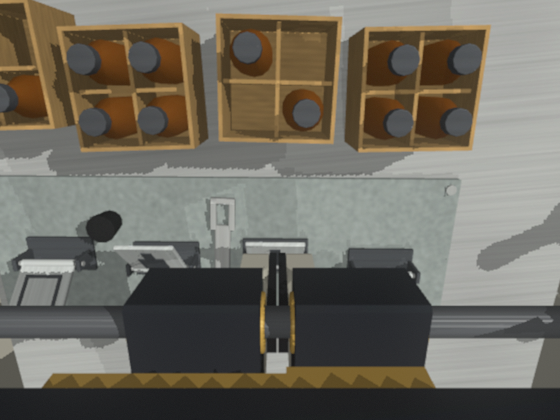

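The wrist view shows the fingers in line with leaf 3, whose edge is at (275,245). The two-bottle carton behind it is at (278,80), and the gap runs from x=0.62 to 0.697. I'll descend into that gap and then sweep toward the robot.

>>> arm_command([
  [[0.002,0,0.07,0],[0.002,0,0.14,0],[0.002,0,0.21,0],[0.002,0,0.264,0],[0.002,0,0.264,0]],
])

```text
time: 2.23
eef_pos: [0.6508, 0.0139, 0.0618]
tool_rot: [[0.996, -0.087, -0.01], [-0.087, -0.996, -0.002], [-0.01, 0.003, -1.0]]
force: [-1.3, -0.2, -0.1]
width: 0.0004
grasp_force: 0.0
```

>>> arm_command([
  [[-0.02,0,0,0],[-0.04,0,0,0],[-0.055,0,0,0],[-0.07,0,0,0],[-0.085,0,0,0]],
])

```text
time: 2.65
eef_pos: [0.613, 0.0181, 0.0701]
tool_rot: [[0.996, -0.086, 0.003], [-0.086, -0.996, 0.001], [0.003, -0.001, -1.0]]
force: [-0.1, -0.4, -0.5]
width: 0.0003
grasp_force: 0.1
```

>>> arm_command([
  [[-0.015,0,0,0],[-0.03,0,0,0],[-0.045,0,0,0],[-0.06,0,0,0],[-0.075,0,0,0]],
])

```text
time: 3.07
eef_pos: [0.5748, 0.0208, 0.068]
tool_rot: [[0.996, -0.086, -0.0], [-0.086, -0.996, -0.0], [-0.0, 0.0, -1.0]]
force: [0.1, -0.5, -0.4]
width: 0.0007
grasp_force: 0.0
```

```bash
python3 d.py .572,.018,.066
```

```text
3.0667 [0.5748 0.0208 0.068 ] yaw -5.0 0.0006500793714418849 [ 0.1 -0.5 -0.4]
[-0.005  0.006  0.004]
```

Now I'll settle 4 mm further on, then rise straight up and check.

>>> arm_command([
  [[-0.008,0,0,0],[-0.008,0,0,0],[-0.008,0,0,0],[-0.008,0,-0.04,0],[-0.008,0,-0.1,0]],
])

```text
time: 3.48
eef_pos: [0.57, 0.0206, 0.1157]
tool_rot: [[0.996, -0.087, -0.006], [-0.087, -0.996, -0.002], [-0.006, 0.002, -1.0]]
force: [0.1, 0.8, -0.2]
width: 0.0004
grasp_force: 0.0
```

>>> arm_command([
  [[0,0,-0.07,0],[0,0,-0.14,0],[-0.05,0.05,-0.16,0],[-0.1,0.1,-0.16,0],[-0.1,0.1,-0.16,0]],
])

```text
time: 3.9
eef_pos: [0.5141, -0.0266, 0.1991]
tool_rot: [[0.996, -0.088, 0.0], [-0.088, -0.996, 0.001], [0.0, -0.001, -1.0]]
force: [-1.1, 0.4, -1.1]
width: 0.0007
grasp_force: 0.0
```

```bash
python3 d.py .478,-.09,.2
python3 - <<'E'
from h import *
s=robot.snapshot("wrist"); P=pts(s); cv2.imwrite("pics/w2.png",s["image"][...,::-1])
x,y,z=P[...,0],P[...,1],P[...,2]; ok=s["z_map"]>0
for n,m in dict(leaf3=(abs(y-.015)<.04)&(x<.65)&(x>.5)&(z>.045)&(z<.1),leaf4=(abs(y+.086)<.04)&(x<.6)&(x>.48)&(z>.045)&(z<.1)).items():
    Q=P[m&ok]; print(n,len(Q),*([Q.mean(0).round(3),np.percentile(Q,1,0).round(3),np.percentile(Q,99,0).round(3)] if len(Q) else []))
E
```

```text
3.9 [ 0.5141 -0.0266  0.1991] yaw -5.0 0.0007021574488234569 [-1.1  0.4 -1.1]
[-0.061  0.133 -0.002]
leaf3 2766 [0.553 0.022 0.06 ] [ 0.537 -0.002  0.045] [0.57  0.047 0.073]
leaf4 2711 [ 0.532 -0.083  0.06 ] [ 0.516 -0.108  0.045] [ 0.549 -0.059  0.073]
```

View pics/w2.png

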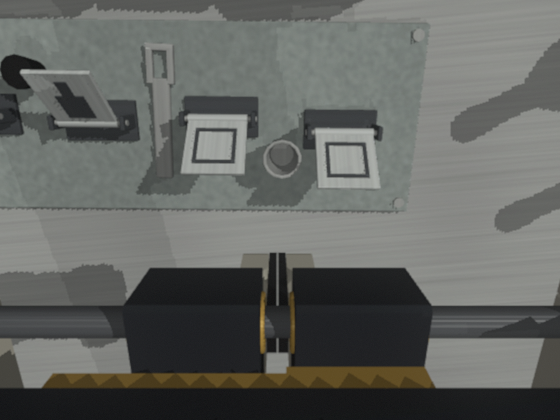

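Leaf 3 at (215,145) now shows its frame. Leaf 4 is at (347,158), with the cup at (282,158) lower than the fingertip height. I'll go to its robot side, descend and push away from the robot.

>>> arm_command([
  [[-0.035,0.06,0,0],[-0.065,0.113,0,0],[-0.065,0.113,0.07,0],[-0.065,0.113,0.14,0],[-0.065,0.113,0.14,0]],
])

```text
time: 4.37
eef_pos: [0.4767, -0.0785, 0.1229]
tool_rot: [[0.996, -0.088, -0.009], [-0.088, -0.996, -0.0], [-0.009, 0.001, -1.0]]
force: [-2.6, -0.2, 0.5]
width: 0.0001
grasp_force: 0.0
```

>>> arm_command([
  [[0,0,0.06,0],[0,0,0.124,0],[0,0,0.124,0],[0,0,0.124,0],[0,0,0.124,0]],
])

```text
time: 4.78
eef_pos: [0.4818, -0.0776, 0.0678]
tool_rot: [[0.996, -0.085, 0.001], [-0.085, -0.996, -0.0], [0.001, 0.0, -1.0]]
force: [0.2, 0.1, 1.1]
width: 0.0003
grasp_force: 0.0
```

```bash
python3 d.py .478,-.079,.066 .562,-.087,.066
```

```text
4.7833 [ 0.4818 -0.0776  0.0678] yaw -4.9 0.0002762401237258889 [0.2 0.1 1.1]
[-0.007  0.004  0.004]
[0.161 0.005 0.004]
```

>>> arm_command([
  [[0.02,0,0,0],[0.04,0,0,0],[0.055,0,0,0],[0.07,0,0,0],[0.085,0,0,0]],
])

```text
time: 5.2
eef_pos: [0.5239, -0.0816, 0.0665]
tool_rot: [[0.996, -0.086, 0.001], [-0.086, -0.996, 0.0], [0.001, -0.0, -1.0]]
force: [-0.4, -0.1, 0.2]
width: 0.0007
grasp_force: 0.1
```

>>> arm_command([
  [[0.015,0,0,0],[0.03,0,0,0],[0.045,0,0,0],[0.06,0,0,0],[0.078,0,0,0]],
])

```text
time: 5.62
eef_pos: [0.562, -0.085, 0.0659]
tool_rot: [[0.996, -0.086, -0.0], [-0.086, -0.996, -0.0], [-0.0, 0.0, -1.0]]
force: [0.0, -0.3, -0.3]
width: 0.0003
grasp_force: 0.0
```

>>> arm_command([
  [[0,0,0,0],[0,0,0,0],[0,0,0,0],[0,0,-0.04,0],[0,0,-0.1,0]],
])

```text
time: 6.03
eef_pos: [0.5587, -0.085, 0.1138]
tool_rot: [[0.996, -0.087, -0.007], [-0.087, -0.996, -0.001], [-0.006, 0.001, -1.0]]
force: [0.9, -0.5, 0.2]
width: 0.0011
grasp_force: 0.0
```

>>> arm_command([
  [[0,0,-0.07,0],[0,0,-0.14,0],[-0.08,0,-0.16,0],[-0.15,0,-0.16,0],[-0.15,0,-0.16,0]],
])

```text
time: 6.45
eef_pos: [0.481, -0.0784, 0.1968]
tool_rot: [[0.996, -0.087, -0.0], [-0.087, -0.996, 0.002], [-0.0, -0.002, -1.0]]
force: [-0.6, 0.4, -1.5]
width: 0.0005
grasp_force: 0.0
```

```bash
python3 d.py
python3 - <<'E'
from h import *
s=robot.snapshot("wrist"); cv2.imwrite("pics/w3.png",s["image"][...,::-1])
E
```

```text
6.45 [ 0.481  -0.0784  0.1968] yaw -5.0 0.00046757178368202846 [-0.6  0.4 -1.5]
```

View pics/w3.png

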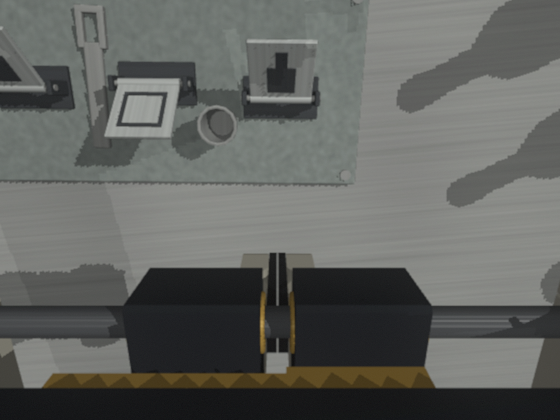

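Leaf 4 at (280,72) now shows the bottle shape and leaf 3 at (145,108) shows the frame. The cup and opener haven't moved, and the arm is clear of everything.

```bash
python3 -c "
from rig import robot
print(robot.hand_in())"
```

```text
the job is handed in; nothing more can be done
None
```

I handed the job in at about 6.5 s: I flipped the two wrong tags, so both full cartons' tags now lean to their cartons and the other two lean to the robot; the final picture shows both flips, and no verdict was returned.

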